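# Put the lens tubes away in their fitted tray

### The arm

A 6-joint arm with a two-finger parallel gripper is mounted at the origin on the work surface. World frame = base frame: x ahead of the robot, y to its left, z up, the work surface at z = 0. Lengths are in m, angles in rad, forces in N, time in s.
With the tool pointing down it reaches from about 0.425 to 0.95 m from the base axis. Payload 3.5 kg.
Tool frame: the origin (TCP) lies on the centre line of the jaws, within the pads' length; the fingertips stand 11 mm ahead of it and the grasp point (between the pads) lies 8 mm behind it; x points along the fingers, y is the direction in which the jaws open and shut, and the axes are right-handed (so a half turn about x gives the same grasp; the last joint's range is limited). The gripper opens to 85 mm and grips with 20 to 120 N. Pads are 22 mm wide; open, the fingers measure 114 mm over their backs; the gripper's body (76 mm by 85 mm) begins 54 mm behind the grasp point. The pads swing forward as they close: fully open they stand 13 mm farther back than shut.
Start: joints at [-1.338, 0.286, 1.577, -0, 1.279, -0.15], TCP at [0.252, -0.626, 0.242] pointing down, gripper open.
Joint ranges: [-2.77, 2.77], [-0.9, 2.22], [0.21, 2.48], [-1.53, 4.67], [0.24, 2.81], [-2.84, 2.84]. Speed limits (rad/s): [2.79, 2.79, 3.14, 3.14, 3.14, 3.14].

### API

Orientations are given as a unit quaternion [x, y, z, w].
In Python, from plant import ctrl gives the robot as it stands. The module is installed in compiled form; this text tells all that it offers.
- The arm moves only by the tool drive_tool, never from a script. Its argument "series" is a list of rows, each a list of 2 entries, a list of its own where there are three numbers: the shift along the tool's x, y, z in units of 50 mm (1.0 is 50 mm), then the turn, a rotation vector about the tool's x, y, z in degrees. A call has 1 to 5 rows; each row shifts and turns the pose as measured when the row begins, along the tool's axes as they then stand; what a row does not reach is not made up. A row lasts 1/10 s, in which the tool goes at most 50 mm and 8.59 degrees, less where a joint would pass 70% of its speed; a pose out of reach is approached as far as the arm can. A call is refused whole if a number of a shift passes 1 or a number of a turn 8.59, either way. A call with a gripper value outside its range is refused whole. "grip" is the gripper's target within -1 to 1 (fully open at 1, half-way at 0, shut at -1), set as the call begins (left out, the last holds). The fingers move at their own pace and stop on an object; "newtons" is the grip in N (left out, the last holds). Time passes only in rows, so rows that do not move let the fingers close. It gives the time, the measured TCP pose, the force and the opening at its end, in the units of the state.
- ctrl.get_state(): the state, without advancing time (a new reading comes with each control period).
- ctrl.read_camera(name): name is "side" or "top"; returns a dict with "img" (384x512x3 uint8, red, green, blue), "camera_matrix" (3x3 intrinsics, pixels), "k1" (the pictures are not rectified: a ray, as slopes to the right and down, at radius r is drawn at 1 + k1 r^2 times it, then the intrinsics apply), "R" (3x3) and "t" (3): a world point X has camera coordinates R X + t. Camera axes: x right, y down, z forward; pixel columns grow to the right and rows downward; lengths in m; the calibration is good to about 2 mm. A picture is of the moment at which its call begins. There is no depth.
- ctrl.sign_off(): hands the job in, once; it reports no verdict.
The state is a dict: "time": time; "qpos": joint angles; "dq": joint speeds; "joint_efforts": joint torques, N m; "eef_pos": TCP position; "tcp_rot": TCP orientation; "contact_force": force on the tool from outside, world axes, zero at the start; "wrist_torque": the same for the moment, N m; "opening": opening from 0.0 (shut) to 1.0 (fully open).
Only numpy, scipy, OpenCV 4.12 (cv2) and the standard library are available. Lean on these libraries where they do the work, as an engineer would, in place of code of your own. Each camera call takes 0.05 s, during which the arm holds its last target.

### The job

Gather the three open lens extension tubes from the photo bench into the white tray, each standing upright and fully down in the round recess of its own size (large, medium, small). The two capped lenses look much like the tubes but do not belong in the tray: leave them, the flash unit and the pocket tripod standing where they are.

Things in the scene. Friction and masses are not known exactly. Their poses are not given: they have to be found in the camera images.
- large_tube (a point): large lens extension tube standing upright on the bench: a black ribbed cylinder, outside diameter 64 mm, 48 mm tall, open right through (bore 54 mm, wall 5 mm) with a bright steel ring around its upper rim; 130 g (varies by a third). The point is at its centre, half-way up (24 mm above its foot); its z axis is the cylinder axis
- medium_tube (a point): medium lens extension tube standing upright on the bench: a black ribbed cylinder, outside diameter 50 mm, 48 mm tall, open right through (bore 40 mm, wall 5 mm) with a bright steel ring around its upper rim; 100 g (varies by a third). The point is at its centre, half-way up (24 mm above its foot); its z axis is the cylinder axis
- small_tube (a point): small lens extension tube standing upright on the bench: a black ribbed cylinder, outside diameter 36 mm, 48 mm tall, open right through (bore 26 mm, wall 5 mm) with a bright steel ring around its upper rim; 70 g (varies by a third). The point is at its centre, half-way up (24 mm above its foot); its z axis is the cylinder axis
- large_seat (a point): seat of the large tube: grey square insert 100 x 100 mm, top 24 mm above the bench, with a round recess 84 mm wide, 12 mm deep, with a dark floor. Point: centre of the recess floor (12 mm above the bench); z up, y along the row, x across the tray. The three inserts lie 102 mm apart in a row, in any order, in a fixed white tray, 138 x 330 mm over its lip, walls 24 mm high
- medium_seat (a point): seat of the medium tube: grey square insert 100 x 100 mm, top 24 mm above the bench, with a round recess 70 mm wide, 12 mm deep, with a dark floor. Point: centre of the recess floor (12 mm above the bench); z up, y along the row, x across the tray. The three inserts lie 102 mm apart in a row, in any order, in a fixed white tray, 138 x 330 mm over its lip, walls 24 mm high
- small_seat (a point): seat of the small tube: grey square insert 100 x 100 mm, top 24 mm above the bench, with a round recess 56 mm wide, 12 mm deep, with a dark floor. Point: centre of the recess floor (12 mm above the bench); z up, y along the row, x across the tray. The three inserts lie 102 mm apart in a row, in any order, in a fixed white tray, 138 x 330 mm over its lip, walls 24 mm high
- wide_lens (a point): capped lens, a look-alike: a black cylinder, diameter 64 mm, 48 mm tall, closed on top by a solid lens cap (grey disc with two black grip bars), not open; stands upright on the bench, loose. The point is at its centre, half-way up
- slim_lens (a point): capped lens, a look-alike: a black cylinder, diameter 50 mm, 48 mm tall, closed on top by a solid lens cap (grey disc with two black grip bars), not open; stands upright on the bench, loose. The point is at its centre, half-way up
- flash_mid (a point): flash unit standing on its foot, bystander: black, 70 x 60 mm and 94 mm tall, white window on the head, loose. The point is at its middle, 47 mm above the bench
- tripod_mid (a point): pocket tripod, bystander: aluminium legs spread within a 95 mm circle, round black head, 96 mm tall, loose. The point is on its axis, 48 mm above the bench

How it is judged:
By the outcome, as a careful person would: the job done as asked, in the order asked, and still so for the second after the job is handed in, with the robot touching nothing.
It also fails if it takes over 80 s, if anything falls off the work surface, if the arm or the gripper's body presses on something with over 40 N, if the wrist force passes 120 N, or if a joint passes its speed limit or range.

## Working session

There is one attempt and no reset: what is moved stays moved. The work goes in short steps, Python scripts to look and compute and a tool call to move; the robot and the scene stay as the last step left them, time stands still between calls to the robot, and variables do not carry over. Pictures are saved under pics/ and viewed, and the job is handed in when it is done.

Besides the shell and the picture viewer there is one more tool, called after "Emit:" by a JSON object that holds its "api" and its "payload". drive_tool: Moves the arm, as the interface text tells. Its arguments: {"type":"object","properties":{"series":{"type":"array"},"grip":{"type":"number"},"newtons":{"type":"number"}},"required":["series"]}

```bash
mkdir -p pics; ls; python3 - <<'E'
from plant import ctrl
import cv2
print(ctrl.get_state())
for n in("top","side"):
    c=ctrl.read_camera(n); cv2.imwrite(f"pics/{n}0.png",cv2.resize(c["img"][:,:,::-1],None,fx=1.5,fy=1.5,interpolation=cv2.INTER_CUBIC))
    print(n,c["camera_matrix"],c["k1"],c["R"],c["t"])
E
```

```text
pics
{'time': 0.0, 'qpos': array([-1.33805371e+00,  2.87156989e-01,  1.57820128e+00, -1.42862534e-05,
        1.27861064e+00, -1.50000755e-01]), 'dq': array([-5.34528224e-05,  5.67764907e-04,  5.79354924e-04, -1.93204975e-04,
        1.36379979e-03,  4.43120856e-04]), 'joint_efforts': array([ 5.20902649e-04, -4.05980873e+01, -2.92626214e+01, -1.62915644e-04,
        5.83244255e-03,  8.32297133e-06]), 'eef_pos': array([ 0.25196362, -0.62551549,  0.2409398 ]), 'tcp_rot': array([-0.69415768, -0.13533631,  0.69423683, -0.13365788]), 'contact_force': array([ 0.60109828, -0.24171653, -1.12794424]), 'wrist_torque': array([ 0.03005582, -0.05866341,  0.01281563]), 'opening': 0.9979971686843203}
top [[434.03013623   0.         251.31403057]
 [  0.         434.03013623 190.02483284]
 [  0.           0.           1.        ]] -0.003924482544011708 [[ 2.41974031e-04 -9.99996263e-01  2.72326103e-03]
 [-9.97657272e-01 -4.27704187e-04 -6.84089536e-02]
 [ 6.84098626e-02 -2.70032798e-03 -9.97653647e-01]] [-0.00730569  0.59472018  1.2038228 ]
side [[389.09553707   0.         255.61909649]
 [  0.         389.09553707 195.31898565]
 [  0.           0.           1.        ]] -0.09517411059820675 [[-0.9008067  -0.43375286 -0.02014325]
 [-0.27027426  0.59639836 -0.75581798]
 [ 0.33985161 -0.6754017  -0.65447187]] [0.51559303 0.19212889 0.74490752]
```

View pics/top0.png

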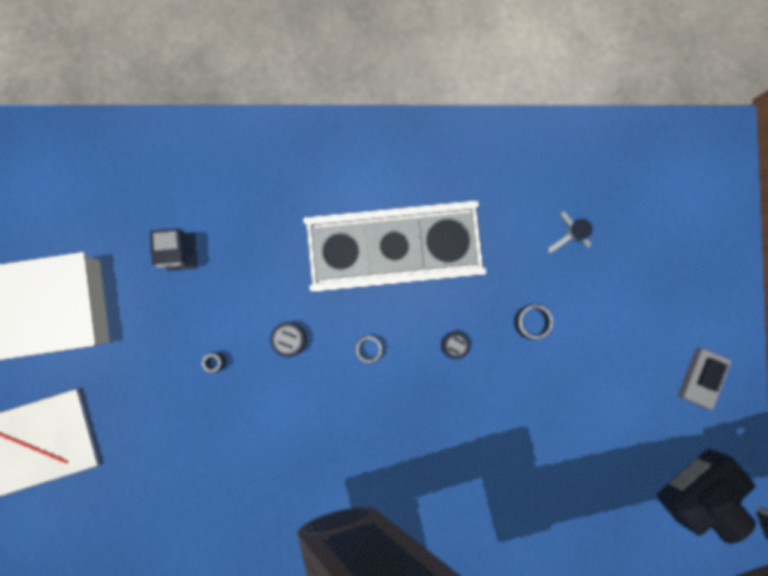

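View pics/side0.png

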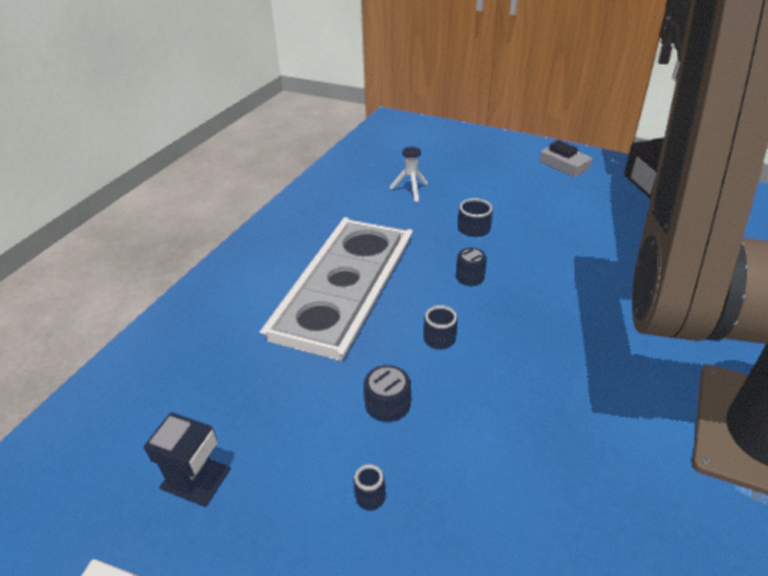

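The top view (1.5x) shows the open rings: small (212,362), medium (369,349), large (535,322). The capped lenses are at (289,339) and (456,345). The recesses, left to right, are medium (340,251), small (394,245) and large (448,240). Next I'll look at enlarged crops.

```bash
cat > h.py <<'E'
import numpy as np, cv2
from plant import ctrl
from scipy.spatial.transform import Rotation as Rot
def crop(c,u,v,w,f=8):
    M=np.float32([[f,0,-(u-w)*f],[0,f,-(v-w)*f]])
    n=2*w*f
    return cv2.warpAffine(c["img"][:,:,::-1].copy(),M,(n,n),flags=cv2.INTER_CUBIC)
def ray(c,u,v):
    p=cv2.undistortPoints(np.float64([[[u,v]]]),c["camera_matrix"],np.array([c["k1"],0,0,0,0]))[0,0]
    R=np.array(c["R"]);t=np.array(c["t"])
    return -R.T@t, R.T@np.array([p[0],p[1],1])
def hit(c,u,v,z):
    o,d=ray(c,u,v); return (o+d*(z-o[2])/d[2])[:2]
def pix(c,X):
    r=cv2.projectPoints(np.float64([X]),cv2.Rodrigues(np.array(c["R"]))[0],np.array(c["t"]),c["camera_matrix"],np.array([c["k1"],0,0,0,0.]))[0]
    return r[0,0]
def circ(c,im,u0,v0,w,f,X,z,r,col):
    for a in np.linspace(0,2*np.pi,120):
        p=pix(c,[X[0]+r*np.cos(a),X[1]+r*np.sin(a),z]); q=(int((p[0]-u0+w+.5)*f-f/2+.5),int((p[1]-v0+w+.5)*f-f/2+.5))
        cv2.circle(im,q,0,col,-1)
E
python3 - <<'E'
from h import *
c=ctrl.read_camera("top")
g={"small":(212,362,.048,.018,.013),"medium":(369,349,.048,.025,.020),"large":(535,322,.048,.032,.027),"mseat":(340,251,.024,.035,.035),"sseat":(394,245,.024,.028,.028),"lseat":(448,240,.024,.042,.042)}
rows=[]
for k,(u,v,z,r,r2) in g.items():
    u/=1.5;v/=1.5;X=hit(c,u,v,z);print(k,X.round(4))
    u,v=round(u),round(v)
    im=crop(c,u,v,22,6)
    circ(c,im,u,v,22,6,X,z,r,(0,0,255));circ(c,im,u,v,22,6,X,z,r2,(0,255,255))
    rows.append(im)
cv2.imwrite("pics/c1.png",np.vstack([np.hstack(rows[:3]),np.hstack(rows[3:])]))
E
```

```text
small [0.4521 0.2936]
medium [0.4758 0.0075]
large [ 0.5251 -0.2966]
mseat [0.6586 0.0625]
sseat [ 0.6701 -0.0391]
lseat [ 0.6796 -0.1409]
```

View pics/c1.png

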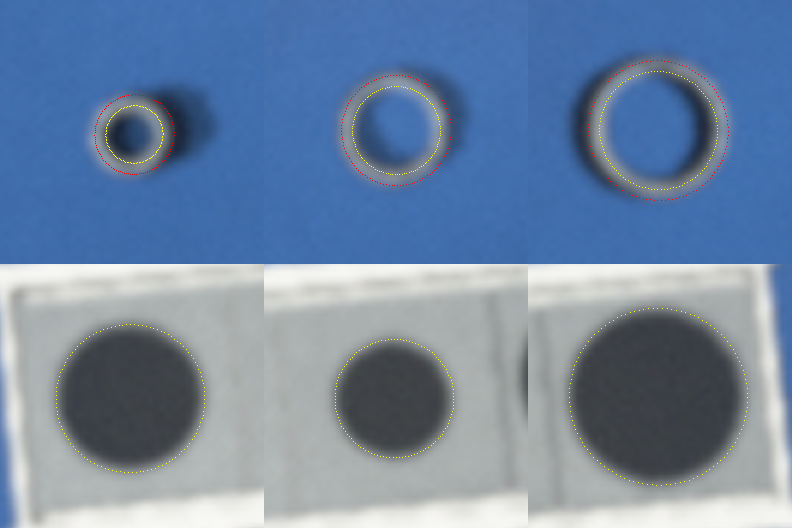

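Overlaid circles agree with the rims and recesses to about 1 mm. Next I work out the tool axes and the shift to get above the large tube.

```bash
cat >> h.py <<'E'
def plan(target,yaw=None):
    s=ctrl.get_state();R=Rot.from_quat(s["tcp_rot"])
    d=np.array(target)-s["eef_pos"]
    print("t",round(s["time"],2),"pos",s["eef_pos"].round(4),"F",s["contact_force"].round(1),"open",round(s["opening"],3),"q",s["qpos"].round(2))
    print("axes y",R.as_matrix()[:,1].round(4),"z",R.as_matrix()[:,2].round(4),"x",R.as_matrix()[:,0].round(4))
    print("shift units",(R.inv().apply(d)/.05).round(3))
    if yaw is not None:
        y=np.array([np.cos(yaw),np.sin(yaw),0]);x=np.array([0,0,-1.]);z=np.cross(x,y)
        T=Rot.from_matrix(np.column_stack([x,y,z]))
        print("rotvec deg (tool)",(R.inv()*T).as_rotvec(degrees=True).round(2))
        print("shift after",(T.inv().apply(d)/.05).round(3))
E
python3 - <<'E'
from h import *
plan([.525,-.2965,.2],np.pi/2); plan([.525,-.2965,.2],0)
plan([.525,-.2965,.2],-np.pi/2)
E
```

```text
t 0.15 pos [ 0.252  -0.6257  0.2412] F [-0.5  0.  -0.1] open 0.998 q [-1.34  0.29  1.58 -0.    1.28 -0.15]
axes y [ 0.3735 -0.9276 -0.0018] z [-9.276e-01 -3.735e-01 -3.000e-04] x [-4.0e-04  1.8e-03 -1.0e+00]
shift units [ 0.834 -4.066 -7.523]
rotvec deg (tool) [-1.5807e+02 -1.5000e-01  1.0000e-02]
shift after [0.825 6.583 5.459]
t 0.15 pos [ 0.252  -0.6257  0.2412] F [-0.5  0.  -0.1] open 0.998 q [-1.34  0.29  1.58 -0.    1.28 -0.15]
axes y [ 0.3735 -0.9276 -0.0018] z [-9.276e-01 -3.735e-01 -3.000e-04] x [-4.0e-04  1.8e-03 -1.0e+00]
shift units [ 0.834 -4.066 -7.523]
rotvec deg (tool) [-68.07  -0.08   0.08]
shift after [ 0.825  5.459 -6.583]
t 0.15 pos [ 0.252  -0.6257  0.2412] F [-0.5  0.  -0.1] open 0.998 q [-1.34  0.29  1.58 -0.    1.28 -0.15]
axes y [ 0.3735 -0.9276 -0.0018] z [-9.276e-01 -3.735e-01 -3.000e-04] x [-4.0e-04  1.8e-03 -1.0e+00]
shift units [ 0.834 -4.066 -7.523]
rotvec deg (tool) [21.93  0.    0.11]
shift after [ 0.825 -6.583 -5.459]
```

Emit:
{"api": "drive_tool", "payload": {"series": [[[0,-0.5,-0.75],[7.3,0,0]],[[0,-0.5,-0.75],[7.3,0,0]],[[0,-0.6,-0.7],[7.3,0,0]],[[0,-0.7,-0.6],[0,0,0]],[[0,-0.75,-0.55],[0,0,0]]], "grip": 1, "newtons": 40}}

```text
time: 0.65
eef_pos: [0.3972, -0.448, 0.2382]
tcp_rot: [-0.706, 0.008, 0.708, 0.011]
contact_force: [-0.1, -0.3, 0.2]
opening: 0.998
```

```bash
python3 - <<'E'
from h import *
plan([.525,-.2965,.12],-np.pi/2)
E
```

```text
t 0.65 pos [ 0.3972 -0.448   0.2382] F [-0.1 -0.3  0.2] open 0.998 q [-1.01  0.13  1.77  0.    1.25  0.58]
axes y [-0.0269 -0.9996 -0.0039] z [-0.9996  0.0269  0.0025] x [-0.0024  0.004  -1.    ]
shift units [ 2.369 -3.089 -2.48 ]
rotvec deg (tool) [-1.54  0.14  0.23]
shift after [ 2.363 -3.031 -2.557]
```

Emit:
{"api": "drive_tool", "payload": {"series": [[[0.2,-0.7,-0.6],[-1.5,0,0]],[[0.3,-0.7,-0.6],[0,0,0]],[[0.5,-0.65,-0.5],[0,0,0]],[[0.6,-0.6,-0.5],[0,0,0]],[[0.6,-0.3,-0.3],[0,0,0]]]}}

```text
time: 1.15
eef_pos: [0.5309, -0.294, 0.1312]
tcp_rot: [0.71, -0.001, -0.705, 0.003]
contact_force: [0.7, -0.7, -0.6]
opening: 0.999
```

```bash
python3 - <<'E'
from h import *
plan([.525,-.2965,.09],-np.pi/2)
E
```

```text
t 1.15 pos [ 0.5309 -0.294   0.1312] F [ 0.7 -0.7 -0.6] open 0.999 q [-0.67  0.25  1.84  0.    1.05  0.89]
axes y [ 0.0031 -1.      0.0046] z [-1.     -0.0032 -0.0071] x [ 0.0072 -0.0046 -1.    ]
shift units [0.824 0.045 0.125]
rotvec deg (tool) [ 0.18 -0.41 -0.27]
shift after [0.825 0.049 0.119]
```

Emit:
{"api": "drive_tool", "payload": {"series": [[[0.4,0.05,0.12],[0.2,-0.4,-0.3]],[[0.4,0,0],[0,0,0]],[[0,0,0],[0,0,0]]]}}

```text
time: 1.45
eef_pos: [0.523, -0.2914, 0.0834]
tcp_rot: [-0.704, -0.005, 0.71, 0.001]
contact_force: [-0.2, 1.5, -0.1]
opening: 1.0
```

```bash
python3 - <<'E'
from h import *
plan([.525,-.2965,.027],-np.pi/2)
for n,w in(("side",40),("top",40)):
    c=ctrl.read_camera(n);u,v=pix(c,[.525,-.2965,.06]);im=crop(c,round(u),round(v),w,5)
    cv2.imwrite(f"pics/l_{n}.png",im)
a=[cv2.imread(f"pics/l_{n}.png") for n in("side","top")];cv2.imwrite("pics/l1.png",np.hstack(a))
E
```

```text
t 1.45 pos [ 0.523  -0.2914  0.0834] F [-0.2  1.5 -0.1] open 1.0 q [-0.68  0.3   1.87  0.    0.98  0.89]
axes y [ 0.0055 -1.     -0.0079] z [-0.9999 -0.0056  0.0092] x [-0.0092  0.0079 -0.9999]
shift units [ 1.126  0.112 -0.05 ]
rotvec deg (tool) [0.32 0.53 0.45]
shift after [ 1.128  0.103 -0.04 ]
```

View pics/l1.png

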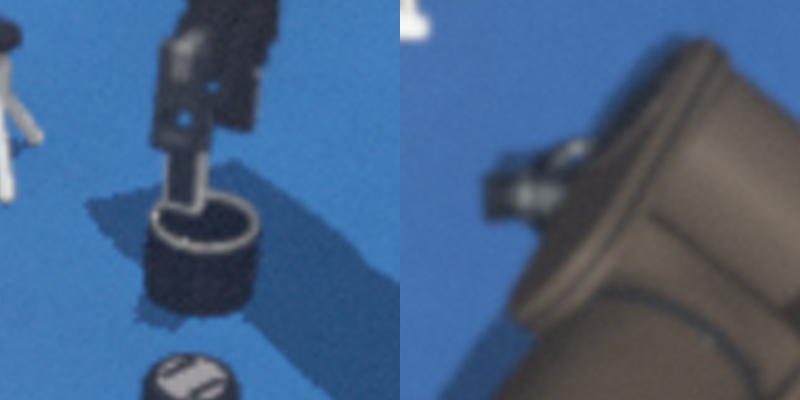

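```bash
python3 - <<'E'
from h import *
c=ctrl.read_camera("side");u,v=pix(c,[.525,-.2965,.06])
for z in(.07,.08,.09):
  for dy in(.0425,.057):
    p=pix(c,[.523,-.2914+dy,z]);print(z,dy,(p-[round(u)-40,round(v)-40])*5)
E
```

```text
0.07 0.0425 [178.15399139 227.36503141]
0.07 0.057 [169.11555388 240.82773052]
0.08 0.0425 [179.47237846 211.57503104]
0.08 0.057 [170.3949167  224.96128139]
0.09 0.0425 [180.80305641 195.59696087]
0.09 0.057 [171.68637765 208.90338695]
```

Emit:
{"api": "drive_tool", "payload": {"series": [[[0.4,0.1,-0.04],[0.3,0.5,0.5]],[[0.4,0,0],[0,0,0]],[[0.35,0,0],[0,0,0]],[[0,0,0],[0,0,0]]]}}

```text
time: 2.0
eef_pos: [0.532, -0.3065, 0.039]
tcp_rot: [0.714, -0.008, -0.7, 0.005]
contact_force: [-0.2, 0.8, -0.2]
opening: 0.998
```

```bash
python3 - <<'E'
from h import *
plan([.525,-.2965,.018],-np.pi/2)
E
```

```text
t 2.0 pos [ 0.532  -0.3065  0.039 ] F [-0.2  0.8 -0.2] open 0.998 q [-0.69  0.38  1.86 -0.    0.87  0.89]
axes y [-0.0048 -0.9998  0.0182] z [-0.9998  0.0045 -0.0203] x [ 0.0203 -0.0183 -0.9996]
shift units [ 0.414 -0.208  0.149]
rotvec deg (tool) [-0.27 -1.16 -1.05]
shift after [ 0.421 -0.201  0.14 ]
```

Emit:
{"api": "drive_tool", "payload": {"series": [[[0,0,0],[0,0,0]]]}}

```text
time: 2.1
eef_pos: [0.5328, -0.3079, 0.041]
tcp_rot: [0.715, -0.009, -0.699, 0.005]
contact_force: [0.9, -0.2, 0.9]
opening: 1.0
```

```bash
python3 - <<'E'
from h import *
plan([.525,-.2965,.018],-np.pi/2)
for i in range(3): ctrl.read_camera("side"); s=ctrl.get_state();print(s["eef_pos"].round(4),s["tcp_rot"].round(3),s["qpos"].round(4))
E
```

```text
t 2.1 pos [ 0.5328 -0.3079  0.041 ] F [ 0.9 -0.2  0.9] open 1.0 q [-0.69  0.38  1.86 -0.    0.87  0.89]
axes y [-0.0056 -0.9998  0.0202] z [-0.9997  0.0052 -0.0227] x [ 0.0226 -0.0203 -0.9995]
shift units [ 0.452 -0.237  0.168]
rotvec deg (tool) [-0.31 -1.3  -1.16]
shift after [ 0.46  -0.228  0.156]
[ 0.5328 -0.3079  0.0411] [ 0.715 -0.009 -0.699  0.005] [-6.881e-01  3.804e-01  1.862e+00 -1.800e-03  8.688e-01  8.891e-01]
[ 0.5328 -0.3077  0.041 ] [ 0.715 -0.009 -0.699  0.005] [-6.8790e-01  3.8030e-01  1.8622e+00 -1.7000e-03  8.6860e-01  8.8920e-01]
[ 0.5327 -0.3074  0.0408] [ 0.715 -0.009 -0.699  0.005] [-6.8770e-01  3.8050e-01  1.8625e+00 -1.6000e-03  8.6850e-01  8.8920e-01]
```

Emit:
{"api": "drive_tool", "payload": {"series": [[[0,-0.2,0.15],[-0.3,-1.2,-1.1]],[[0,0,0],[0,0,0]],[[0,0,0],[0,0,0]]]}}

```text
time: 2.55
eef_pos: [0.5255, -0.2971, 0.0428]
tcp_rot: [0.708, -0.0, -0.706, 0.001]
contact_force: [0.7, -0.1, 0.5]
opening: 0.999
```

```bash
python3 - <<'E'
from h import *
plan([.525,-.2965,.018],-np.pi/2)
c=ctrl.read_camera("side");u,v=pix(c,[.525,-.2965,.06]);im=crop(c,round(u),round(v),40,8)
circ(c,im,round(u),round(v),40,8,[.525,-.2965],.048,.032,(0,0,255))
cv2.imwrite("pics/l2.png",im[:600])
E
```

```text
t 2.55 pos [ 0.5255 -0.2971  0.0428] F [ 0.7 -0.1  0.5] open 0.999 q [-0.68  0.37  1.87  0.    0.9   0.89]
axes y [ 8.0e-04 -1.0e+00  1.2e-03] z [-1.0e+00 -9.0e-04 -2.3e-03] x [ 0.0023 -0.0012 -1.    ]
shift units [ 0.495 -0.013  0.012]
rotvec deg (tool) [ 0.05 -0.13 -0.07]
shift after [ 0.495 -0.012  0.011]
```

View pics/l2.png

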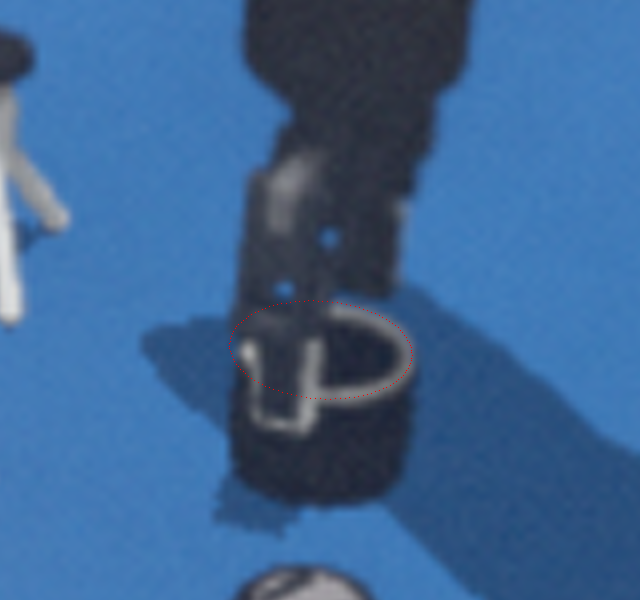

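The rim at (325,350) still sits on the predicted circle, with the finger in front of the tube and outside it, so I go down and close.

Emit:
{"api": "drive_tool", "payload": {"series": [[[0.25,0,0],[0,0,0]],[[0.25,0,0],[0,0,0]],[[0.05,0,0],[0,0,0]],[[0,0,0],[0,0,0]]]}}

```text
time: 3.0
eef_pos: [0.5252, -0.2966, 0.0119]
tcp_rot: [0.707, 0.0, -0.707, 0.0]
contact_force: [-0.2, 0.7, -0.3]
opening: 0.997
```

```bash
python3 - <<'E'
from h import *
plan([.525,-.2965,.018],-np.pi/2)
E
```

```text
t 3.0 pos [ 0.5252 -0.2966  0.0119] F [-0.2  0.7 -0.3] open 0.997 q [-0.68  0.42  1.88  0.    0.84  0.89]
axes y [ 1.1e-03 -1.0e+00  2.0e-04] z [-1.     -0.0011 -0.0011] x [ 1.1e-03 -2.0e-04 -1.0e+00]
shift units [-0.121 -0.002  0.003]
rotvec deg (tool) [ 0.06 -0.06 -0.01]
shift after [-0.121 -0.002  0.003]
```

Emit:
{"api": "drive_tool", "payload": {"series": [[[-0.14,0,0],[0,0,0]],[[0,0,0],[0,0,0]],[[0,0,0],[0,0,0]]]}}

```text
time: 3.3
eef_pos: [0.525, -0.2966, 0.0191]
tcp_rot: [0.707, 0.0, -0.707, 0.0]
contact_force: [0.2, -0.1, 0.6]
opening: 1.002
```

Emit:
{"api": "drive_tool", "payload": {"series": [[[0,0,0],[0,0,0]],[[0,0,0],[0,0,0]],[[0,0,0],[0,0,0]],[[0,0,0],[0,0,0]],[[0,0,0],[0,0,0]]], "grip": -1, "newtons": 40}}

```text
time: 3.8
eef_pos: [0.5256, -0.2972, 0.0205]
tcp_rot: [0.708, -0.0, -0.706, 0.001]
contact_force: [0.1, 0.1, -0.4]
opening: 0.744
```

Emit:
{"api": "drive_tool", "payload": {"series": [[[0,0,0],[0,0,0]],[[0,0,0],[0,0,0]],[[0,0,0],[0,0,0]],[[0,0,0],[0,0,0]]]}}

```text
time: 4.2
eef_pos: [0.5256, -0.2972, 0.0205]
tcp_rot: [0.708, -0.0, -0.706, 0.001]
contact_force: [-0.4, -0.1, 0.0]
opening: 0.746
```

```bash
python3 - <<'E'
from h import *
plan([.679,-.1405,.15],-np.pi/2)
E
```

```text
t 4.2 pos [ 0.5256 -0.2972  0.0205] F [-0.4 -0.1  0. ] open 0.746 q [-0.68  0.4   1.88  0.    0.86  0.89]
axes y [ 0.001  -1.      0.0012] z [-1.    -0.001 -0.002] x [ 0.002  -0.0012 -1.    ]
shift units [-2.589 -3.127 -3.076]
rotvec deg (tool) [ 0.06 -0.11 -0.07]
shift after [-2.591 -3.133 -3.067]
```

Opening 0.746 is about 64 mm, so the large tube is held. TCP is 20.5 mm above its foot, so 32.5 mm when seated. Now I lift.

Emit:
{"api": "drive_tool", "payload": {"series": [[[-0.4,0,0],[0,0,0]],[[-0.6,0,0],[0,0,0]],[[-0.6,0,0],[0,0,0]],[[-0.4,0,0],[0,0,0]],[[-0.1,0,0],[0,0,0]]]}}

```text
time: 4.7
eef_pos: [0.5229, -0.295, 0.1242]
tcp_rot: [-0.705, -0.002, 0.709, 0.002]
contact_force: [0.6, -0.5, -1.2]
opening: 0.748
```

Emit:
{"api": "drive_tool", "payload": {"series": [[[0,-0.4,-0.4],[0,0,0]],[[0,-0.6,-0.6],[0,0,0]],[[0,-0.6,-0.6],[0,0,0]],[[0,-0.6,-0.6],[0,0,0]],[[0,-0.4,-0.4],[0,0,0]]]}}

```text
time: 5.2
eef_pos: [0.6533, -0.164, 0.1201]
tcp_rot: [-0.704, 0.001, 0.711, 0.005]
contact_force: [0.3, -0.9, -1.3]
opening: 0.744
```

```bash
python3 - <<'E'
from h import *
plan([.679,-.1405,.1],-np.pi/2)
E
```

```text
t 5.2 pos [ 0.6533 -0.164   0.1201] F [ 0.3 -0.9 -1.3] open 0.744 q [-0.4   0.4   1.66  0.    1.09  1.18]
axes y [-0.0076 -1.     -0.0061] z [-0.9999  0.0076  0.01  ] x [-0.0099  0.0062 -0.9999]
shift units [ 0.399 -0.472 -0.514]
rotvec deg (tool) [-0.44  0.57  0.35]
shift after [ 0.401 -0.471 -0.514]
```

Emit:
{"api": "drive_tool", "payload": {"series": [[[0.1,-0.3,-0.3],[-0.4,0.5,0.3]],[[0.1,0,0],[0,0,0]],[[0,0,0],[0,0,0]],[[0,0,0],[0,0,0]]]}}

```text
time: 5.6
eef_pos: [0.6682, -0.1442, 0.1034]
tcp_rot: [-0.704, -0.003, 0.71, -0.0]
contact_force: [0.4, 0.1, -1.5]
opening: 0.75
```

```bash
python3 - <<'E'
from h import *
plan([.679,-.1405,.1],-np.pi/2)
c=ctrl.read_camera("side");cv2.imwrite("pics/s2.png",crop(c,230,165,50,6))
E
```

```text
t 5.6 pos [ 0.6682 -0.1442  0.1034] F [ 0.4  0.1 -1.5] open 0.75 q [-0.36  0.44  1.64  0.    1.07  1.2 ]
axes y [ 0.0048 -1.     -0.0039] z [-1.     -0.0049  0.0084] x [-0.0084  0.0038 -1.    ]
shift units [ 0.067 -0.073 -0.217]
rotvec deg (tool) [0.28 0.48 0.22]
shift after [ 0.069 -0.074 -0.217]
```

View pics/s2.png

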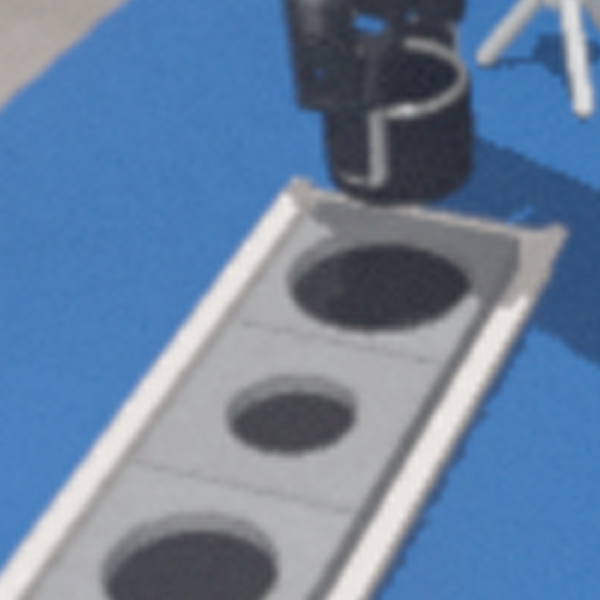

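The tube is held upright, and its foot at (400,195) hangs above the large recess at (380,285). I shift the last 11 mm and start down.

Emit:
{"api": "drive_tool", "payload": {"series": [[[0.06,-0.07,-0.21],[0.2,0.3,0.2]],[[0,0,0],[0,0,0]],[[0,0,0],[0,0,0]]]}}

```text
time: 5.95
eef_pos: [0.6782, -0.143, 0.1003]
tcp_rot: [-0.706, 0.001, 0.708, 0.001]
contact_force: [-0.3, 0.3, -1.4]
opening: 0.749
```

```bash
python3 - <<'E'
from h import *
plan([.679,-.1405,.0345],-np.pi/2)
E
```

```text
t 5.95 pos [ 0.6782 -0.143   0.1003] F [-0.3  0.3 -1.4] open 0.749 q [-0.35  0.46  1.62 -0.    1.06  1.22]
axes y [-2.8e-03 -1.0e+00  1.0e-04] z [-1.      0.0028  0.0031] x [-3.1e-03 -1.0e-04 -1.0e+00]
shift units [ 1.316 -0.05  -0.02 ]
rotvec deg (tool) [-0.16  0.18 -0.01]
shift after [ 1.316 -0.05  -0.016]
```

Emit:
{"api": "drive_tool", "payload": {"series": [[[0.25,-0.05,-0.02],[0,0,0]],[[0.35,0,0],[0,0,0]],[[0.25,0,0],[0,0,0]],[[0.1,0,0],[0,0,0]],[[0,0,0],[0,0,0]]]}}

```text
time: 6.45
eef_pos: [0.6781, -0.1407, 0.0475]
tcp_rot: [-0.705, 0.001, 0.709, 0.001]
contact_force: [0.7, 0.6, -0.6]
opening: 0.748
```

```bash
python3 - <<'E'
from h import *
plan([.679,-.1405,.0345],-np.pi/2)
E
```

```text
t 6.45 pos [ 0.6781 -0.1407  0.0475] F [ 0.7  0.6 -0.6] open 0.748 q [-0.35  0.53  1.64 -0.    0.98  1.22]
axes y [-3.7e-03 -1.0e+00 -5.0e-04] z [-1.      0.0037  0.0051] x [-5.1e-03  5.0e-04 -1.0e+00]
shift units [ 0.259 -0.003 -0.02 ]
rotvec deg (tool) [-0.21  0.29  0.03]
shift after [ 0.259 -0.003 -0.019]
```

Emit:
{"api": "drive_tool", "payload": {"series": [[[0.12,0,0],[0,0,0]],[[0.1,0,0],[0,0,0]],[[0,0,0],[0,0,0]],[[0,0,0],[0,0,0]]]}}

```text
time: 6.85
eef_pos: [0.6783, -0.1407, 0.0356]
tcp_rot: [-0.705, 0.001, 0.709, 0.001]
contact_force: [-0.7, -0.5, -1.0]
opening: 0.745
```

```bash
python3 - <<'E'
from h import *
plan([.679,-.1405,.0325],-np.pi/2)
E
```

```text
t 6.85 pos [ 0.6783 -0.1407  0.0356] F [-0.7 -0.5 -1. ] open 0.745 q [-0.35  0.54  1.64 -0.    0.96  1.22]
axes y [-3.7e-03 -1.0e+00 -3.0e-04] z [-1.      0.0037  0.0047] x [-4.7e-03  4.0e-04 -1.0e+00]
shift units [ 0.063 -0.005 -0.015]
rotvec deg (tool) [-0.21  0.27  0.02]
shift after [ 0.063 -0.005 -0.015]
```

Emit:
{"api": "drive_tool", "payload": {"series": [[[0.05,0,0],[0,0,0]],[[0,0,0],[0,0,0]],[[0,0,0],[0,0,0]]]}}

```text
time: 7.15
eef_pos: [0.679, -0.141, 0.0342]
tcp_rot: [-0.706, 0.001, 0.708, 0.001]
contact_force: [0.4, 0.6, -1.0]
opening: 0.749
```

Emit:
{"api": "drive_tool", "payload": {"series": [[[0,0,0],[0,0,0]],[[0,0,0],[0,0,0]],[[0,0,0],[0,0,0]]], "grip": 1}}

```text
time: 7.45
eef_pos: [0.6801, -0.1414, 0.0358]
tcp_rot: [0.707, -0.002, -0.707, -0.001]
contact_force: [-0.1, -0.6, -0.2]
opening: 1.0
```

```bash
python3 - <<'E'
from h import *
plan([.679,-.1405,.0325],-np.pi/2)
c=ctrl.read_camera("side");cv2.imwrite("pics/s3.png",crop(c,240,165,50,6))
E
```

```text
t 7.45 pos [ 0.6801 -0.1414  0.0358] F [-0.1 -0.6 -0.2] open 1.0 q [-0.35  0.55  1.64 -0.    0.96  1.23]
axes y [-0.0036 -1.      0.0014] z [-1.0e+00  3.6e-03 -1.0e-04] x [ 1.0e-04 -1.4e-03 -1.0e+00]
shift units [ 0.067 -0.018  0.022]
rotvec deg (tool) [-0.21 -0.   -0.08]
shift after [ 0.067 -0.018  0.022]
```

View pics/s3.png

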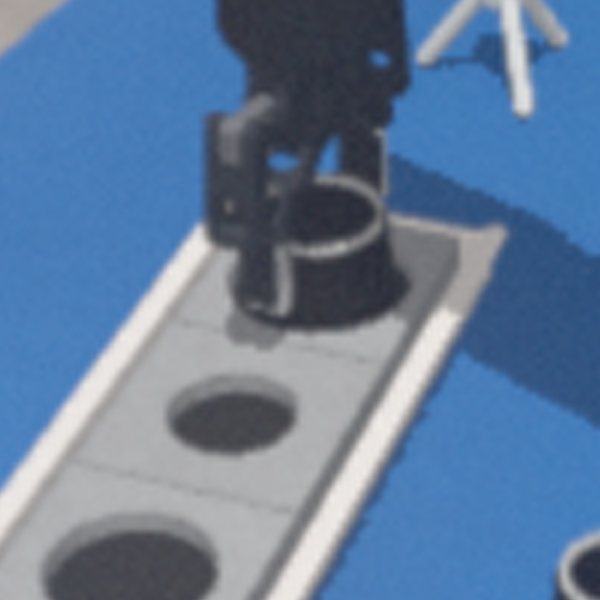

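The tube is released and looks fully down in the large recess, with its rim at (330,215). I go straight up, then to the medium tube.

Emit:
{"api": "drive_tool", "payload": {"series": [[[-0.3,0,0],[0,0,0]],[[-0.6,0,0],[0,0,0]],[[-0.6,0,0],[0,0,0]],[[-0.4,0,0],[0,0,0]],[[-0.1,0,0],[0,0,0]]]}}

```text
time: 8.0
eef_pos: [0.68, -0.1412, 0.1422]
tcp_rot: [-0.707, 0.002, 0.707, 0.001]
contact_force: [0.5, 0.6, -0.2]
opening: 1.002
```

Emit:
{"api": "drive_tool", "payload": {"series": [[[0,-0.3,0.4],[0,0,0]],[[0,-0.5,0.65],[0,0,0]],[[0,-0.5,0.7],[0,0,0]],[[0,-0.5,0.7],[0,0,0]],[[0,-0.5,0.7],[0,0,0]]]}}

```text
time: 8.5
eef_pos: [0.5229, -0.0262, 0.1449]
tcp_rot: [0.711, -0.005, -0.704, -0.001]
contact_force: [0.1, -0.3, 0.2]
opening: 0.998
```

```bash
python3 - <<'E'
from h import *
plan([.476,.0075,.1],-np.pi/2)
E
```

```text
t 8.5 pos [ 0.5229 -0.0262  0.1449] F [ 0.1 -0.3  0.2] open 0.998 q [-0.24  0.05  2.03 -0.    1.05  1.34]
axes y [-0.0085 -1.      0.0048] z [-0.9999  0.0085 -0.01  ] x [ 0.0099 -0.0049 -0.9999]
shift units [ 0.885 -0.67   0.953]
rotvec deg (tool) [-0.49 -0.57 -0.28]
shift after [ 0.898 -0.674  0.938]
```

Emit:
{"api": "drive_tool", "payload": {"series": [[[0.2,-0.35,0.5],[-0.4,-0.4,-0.2]],[[0.2,-0.15,0.15],[0,0,0]],[[0,0,0],[0,0,0]],[[0,0,0],[0,0,0]]]}}

```text
time: 8.9
eef_pos: [0.4858, 0.0023, 0.1232]
tcp_rot: [0.708, 0.0, -0.707, 0.001]
contact_force: [0.3, 0.1, 0.3]
opening: 0.997
```

```bash
python3 - <<'E'
from h import *
plan([.476,.0075,.1],-np.pi/2)
E
```

```text
t 8.9 pos [0.4858 0.0023 0.1232] F [0.3 0.1 0.3] open 0.997 q [-0.2   0.    2.13 -0.    1.01  1.37]
axes y [ 0.0017 -1.      0.001 ] z [-1.     -0.0017 -0.0017] x [ 0.0017 -0.001  -1.    ]
shift units [ 0.464 -0.104  0.196]
rotvec deg (tool) [ 0.1  -0.1  -0.06]
shift after [ 0.464 -0.103  0.195]
```

Emit:
{"api": "drive_tool", "payload": {"series": [[[0.25,-0.1,0.19],[0,0,0]],[[0.3,0,0],[0,0,0]],[[0.1,0,0],[0,0,0]],[[0,0,0],[0,0,0]],[[0,0,0],[0,0,0]]]}}

```text
time: 9.4
eef_pos: [0.4794, 0.005, 0.0896]
tcp_rot: [0.709, -0.001, -0.706, -0.0]
contact_force: [-0.1, -0.1, -0.3]
opening: 1.004
```

```bash
python3 - <<'E'
from h import *
plan([.476,.0075,.02],-np.pi/2)
E
```

```text
t 9.4 pos [0.4794 0.005  0.0896] F [-0.1 -0.1 -0.3] open 1.004 q [-0.2   0.04  2.16 -0.    0.93  1.37]
axes y [-0.002  -1.      0.0019] z [-1.      0.002  -0.0044] x [ 0.0044 -0.0019 -1.    ]
shift units [ 1.391 -0.052  0.075]
rotvec deg (tool) [-0.11 -0.25 -0.11]
shift after [ 1.391 -0.049  0.069]
```

Emit:
{"api": "drive_tool", "payload": {"series": [[[0.25,-0.05,0.07],[0,0,0]],[[0.3,0,0],[0,0,0]],[[0.3,0,0],[0,0,0]],[[0.1,0,0],[0,0,0]],[[0,0,0],[0,0,0]]]}}

```text
time: 9.9
eef_pos: [0.4771, 0.0074, 0.0404]
tcp_rot: [0.71, -0.002, -0.704, -0.0]
contact_force: [-0.5, -0.6, 1.5]
opening: 1.002
```

```bash
python3 - <<'E'
from h import *
plan([.476,.0075,.02],-np.pi/2)
E
```

```text
t 9.9 pos [0.4771 0.0074 0.0404] F [-0.5 -0.6  1.5] open 1.002 q [-0.2   0.13  2.18 -0.    0.82  1.38]
axes y [-0.0027 -1.      0.0024] z [-1.      0.0027 -0.0079] x [ 0.0079 -0.0025 -1.    ]
shift units [ 0.409 -0.003  0.025]
rotvec deg (tool) [-0.15 -0.45 -0.14]
shift after [ 0.409 -0.002  0.022]
```

Emit:
{"api": "drive_tool", "payload": {"series": [[[0.2,0,0.02],[-0.1,-0.3,-0.1]],[[0.15,0,0],[0,0,0]],[[0,0,0],[0,0,0]],[[0,0,0],[0,0,0]]]}}

```text
time: 10.3
eef_pos: [0.477, 0.0073, 0.0225]
tcp_rot: [0.709, -0.001, -0.706, 0.0]
contact_force: [0.3, 0.9, 1.0]
opening: 1.0
```

```bash
python3 - <<'E'
from h import *
plan([.476,.0075,.02],-np.pi/2)
E
```

```text
t 10.3 pos [0.477  0.0073 0.0225] F [0.3 0.9 1. ] open 1.0 q [-0.2   0.16  2.19 -0.    0.79  1.37]
axes y [-7.e-04 -1.e+00  1.e-03] z [-1.0e+00  7.0e-04 -4.4e-03] x [ 0.0044 -0.001  -1.    ]
shift units [ 0.05  -0.004  0.021]
rotvec deg (tool) [-0.04 -0.25 -0.06]
shift after [ 0.05  -0.004  0.02 ]
```

Emit:
{"api": "drive_tool", "payload": {"series": [[[0,0,0],[0,0,0]],[[0,0,0],[0,0,0]],[[0,0,0],[0,0,0]],[[0,0,0],[0,0,0]],[[0,0,0],[0,0,0]]], "grip": -1, "newtons": 40}}

```text
time: 10.8
eef_pos: [0.478, 0.0071, 0.0238]
tcp_rot: [0.709, -0.001, -0.705, 0.0]
contact_force: [-0.2, 0.6, -0.8]
opening: 0.57
```

Emit:
{"api": "drive_tool", "payload": {"series": [[[0,0,0],[0,0,0]],[[0,0,0],[0,0,0]],[[0,0,0],[0,0,0]],[[0,0,0],[0,0,0]]]}}

```text
time: 11.2
eef_pos: [0.4776, 0.0072, 0.0235]
tcp_rot: [0.709, -0.001, -0.705, 0.0]
contact_force: [0.2, 0.1, -0.8]
opening: 0.571
```

```bash
python3 - <<'E'
from h import *
plan([.658,.062,.11],-np.pi/2)
E
```

```text
t 11.2 pos [0.4776 0.0072 0.0235] F [ 0.2  0.1 -0.8] open 0.571 q [-0.2   0.16  2.19 -0.    0.79  1.37]
axes y [-6.0e-04 -1.0e+00  1.3e-03] z [-1.0e+00  6.0e-04 -6.1e-03] x [ 0.0061 -0.0013 -1.    ]
shift units [-1.709 -1.096 -3.617]
rotvec deg (tool) [-0.04 -0.35 -0.08]
shift after [-1.729 -1.096 -3.607]
```

Opening 0.571 is about 49–50 mm, so the medium tube is held. It seats at TCP z of about 35.5 mm.

Emit:
{"api": "drive_tool", "payload": {"series": [[[-0.4,0,0],[0,0,0]],[[-0.6,0,0],[0,0,0]],[[-0.5,0,0],[0,0,0]],[[-0.2,0,0],[0,0,0]],[[0,0,0],[0,0,0]]]}}

```text
time: 11.7
eef_pos: [0.4752, 0.0076, 0.1092]
tcp_rot: [0.707, -0.0, -0.707, -0.0]
contact_force: [0.3, 0.1, -2.2]
opening: 0.57
```

Emit:
{"api": "drive_tool", "payload": {"series": [[[0,-0.1,-0.4],[0,0,0]],[[0,-0.2,-0.7],[0,0,0]],[[0,-0.25,-0.8],[0,0,0]],[[0,-0.25,-0.7],[0,0,0]],[[0,-0.15,-0.4],[0,0,0]]]}}

```text
time: 12.2
eef_pos: [0.6238, 0.0561, 0.0998]
tcp_rot: [-0.703, 0.001, 0.711, 0.001]
contact_force: [-0.2, -0.0, -1.0]
opening: 0.571
```

```bash
python3 - <<'E'
from h import *
plan([.6595,.062,.1],-np.pi/2)
E
```

```text
t 12.2 pos [0.6238 0.0561 0.0998] F [-0.2 -0.  -1. ] open 0.571 q [-0.07  0.34  1.79 -0.    1.02  1.5 ]
axes y [-3.6e-03 -1.0e+00 -5.0e-04] z [-0.9999  0.0036  0.0112] x [-1.120e-02  6.000e-04 -9.999e-01]
shift units [-0.012 -0.12  -0.713]
rotvec deg (tool) [-0.21  0.64  0.03]
shift after [-0.004 -0.118 -0.714]
```

Emit:
{"api": "drive_tool", "payload": {"series": [[[0,-0.08,-0.45],[-0.2,0.4,0]],[[0,0,-0.1],[0,0,0]],[[0,0,0],[0,0,0]],[[0,0,0],[0,0,0]]]}}

```text
time: 12.6
eef_pos: [0.6502, 0.0612, 0.0911]
tcp_rot: [-0.702, -0.001, 0.712, -0.0]
contact_force: [0.0, -0.5, -0.9]
opening: 0.565
```

```bash
python3 - <<'E'
from h import *
plan([.6595,.062,.0375],-np.pi/2)
c=ctrl.read_camera("side");cv2.imwrite("pics/s4.png",crop(c,230,185,50,6))
E
```

```text
t 12.6 pos [0.6502 0.0612 0.0911] F [ 0.  -0.5 -0.9] open 0.565 q [-0.06  0.4   1.72  0.    1.03  1.51]
axes y [ 0.0014 -1.     -0.0012] z [-0.9999 -0.0014  0.0153] x [-0.0153  0.0011 -0.9999]
shift units [ 1.069 -0.015 -0.202]
rotvec deg (tool) [0.08 0.87 0.07]
shift after [ 1.072 -0.017 -0.186]
```

View pics/s4.png

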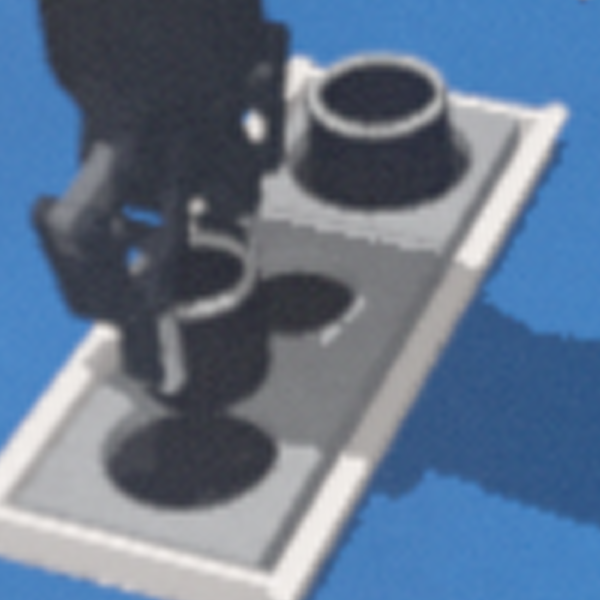

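The large tube stands seated, rim at (378,95). The medium tube hangs over the medium recess at (190,455). I correct the tilt and position, then lower.

Emit:
{"api": "drive_tool", "payload": {"series": [[[0,-0.02,-0.18],[0.1,0.8,0.1]],[[0,0,0],[0,0,0]],[[0,0,0],[0,0,0]]]}}

```text
time: 12.95
eef_pos: [0.6577, 0.0617, 0.0907]
tcp_rot: [-0.706, 0.001, 0.708, 0.0]
contact_force: [-0.1, 0.7, -1.2]
opening: 0.567
```

```bash
python3 - <<'E'
from h import *
plan([.6595,.062,.0375],-np.pi/2)
E
```

```text
t 12.95 pos [0.6577 0.0617 0.0907] F [-0.1  0.7 -1.2] open 0.567 q [-0.06  0.41  1.71 -0.    1.02  1.51]
axes y [-1.6e-03 -1.0e+00  7.0e-04] z [-1.      0.0016  0.002 ] x [-2.e-03 -7.e-04 -1.e+00]
shift units [ 1.064 -0.008 -0.038]
rotvec deg (tool) [-0.09  0.11 -0.04]
shift after [ 1.065 -0.007 -0.036]
```

Emit:
{"api": "drive_tool", "payload": {"series": [[[0.25,0,-0.04],[0,0,0]],[[0.3,0,0],[0,0,0]],[[0.2,0,0],[0,0,0]],[[0,0,0],[0,0,0]],[[0,0,0],[0,0,0]]]}}

```text
time: 13.45
eef_pos: [0.6587, 0.0615, 0.049]
tcp_rot: [-0.706, 0.001, 0.708, 0.0]
contact_force: [0.8, -0.1, -0.8]
opening: 0.567
```

```bash
python3 - <<'E'
from h import *
plan([.6595,.062,.0375],-np.pi/2)
E
```

```text
t 13.45 pos [0.6587 0.0615 0.049 ] F [ 0.8 -0.1 -0.8] open 0.567 q [-0.06  0.47  1.72 -0.    0.96  1.51]
axes y [-1.8e-03 -1.0e+00  7.0e-04] z [-1.      0.0018  0.0038] x [-3.8e-03 -7.0e-04 -1.0e+00]
shift units [ 0.23  -0.011 -0.017]
rotvec deg (tool) [-0.1   0.22 -0.04]
shift after [ 0.23  -0.011 -0.016]
```

Emit:
{"api": "drive_tool", "payload": {"series": [[[0.13,0,0],[0,0,0]],[[0.1,0,0],[0,0,0]],[[0,0,0],[0,0,0]],[[0,0,0],[0,0,0]]]}}

```text
time: 13.85
eef_pos: [0.659, 0.0615, 0.0368]
tcp_rot: [-0.706, 0.001, 0.708, 0.0]
contact_force: [-0.2, -0.6, -0.7]
opening: 0.569
```

```bash
python3 - <<'E'
from h import *
plan([.6595,.062,.0355],-np.pi/2)
E
```

```text
t 13.85 pos [0.659  0.0615 0.0368] F [-0.2 -0.6 -0.7] open 0.569 q [-0.06  0.49  1.72 -0.    0.94  1.51]
axes y [-1.6e-03 -1.0e+00  7.0e-04] z [-1.      0.0016  0.0031] x [-3.1e-03 -7.0e-04 -1.0e+00]
shift units [ 0.026 -0.01  -0.011]
rotvec deg (tool) [-0.09  0.18 -0.04]
shift after [ 0.026 -0.01  -0.01 ]
```

Emit:
{"api": "drive_tool", "payload": {"series": [[[0.02,0,0],[0,0,0]],[[0,0,0],[0,0,0]]]}}

```text
time: 14.05
eef_pos: [0.6594, 0.0615, 0.0363]
tcp_rot: [-0.706, 0.001, 0.708, 0.0]
contact_force: [-0.1, 0.7, -1.3]
opening: 0.568
```

Emit:
{"api": "drive_tool", "payload": {"series": [[[0,0,0],[0,0,0]],[[0,0,0],[0,0,0]],[[0,0,0],[0,0,0]],[[0,0,0],[0,0,0]]], "grip": 1}}

```text
time: 14.45
eef_pos: [0.6608, 0.0614, 0.0383]
tcp_rot: [0.708, -0.001, -0.707, -0.0]
contact_force: [-0.4, 0.1, -0.2]
opening: 0.998
```

Emit:
{"api": "drive_tool", "payload": {"series": [[[-0.3,0,0],[0,0,0]],[[-0.6,0,0],[0,0,0]],[[-0.6,0,0],[0,0,0]],[[-0.4,0,0],[0,0,0]],[[-0.1,0,0],[0,0,0]]]}}

```text
time: 14.95
eef_pos: [0.6603, 0.0616, 0.1445]
tcp_rot: [0.707, -0.001, -0.707, -0.0]
contact_force: [0.6, -0.0, -0.5]
opening: 0.999
```

```bash
python3 - <<'E'
from h import *
plan([.452,.2935,.12],-np.pi/2)
c=ctrl.read_camera("side");cv2.imwrite("pics/s5.png",crop(c,230,195,50,6))
E
```

```text
t 14.95 pos [0.6603 0.0616 0.1445] F [ 0.6 -0.  -0.5] open 0.999 q [-0.06  0.35  1.68 -0.    1.11  1.51]
axes y [-1.6e-03 -1.0e+00  9.0e-04] z [-1.0e+00  1.6e-03 -4.0e-04] x [ 4.e-04 -9.e-04 -1.e+00]
shift units [ 0.483 -4.633  4.174]
rotvec deg (tool) [-0.09 -0.02 -0.05]
shift after [ 0.489 -4.639  4.167]
```

View pics/s5.png

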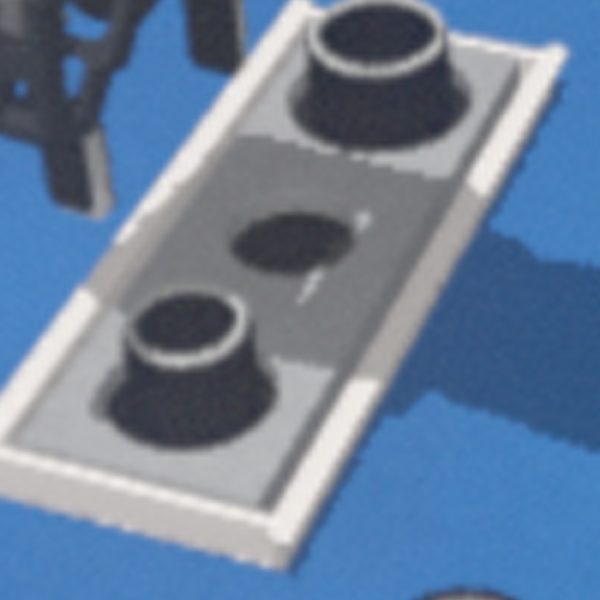

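Both tubes are seated: large rim at (378,38), medium at (190,330). Now to the small tube.

Emit:
{"api": "drive_tool", "payload": {"series": [[[0,-0.4,0.35],[0,0,0]],[[0,-0.65,0.6],[0,0,0]],[[0,-0.7,0.65],[0,0,0]],[[0,-0.7,0.65],[0,0,0]],[[0,-0.7,0.65],[0,0,0]]]}}

```text
time: 15.5
eef_pos: [0.5143, 0.2189, 0.1418]
tcp_rot: [0.708, -0.005, -0.707, -0.004]
contact_force: [-0.3, 1.0, 0.2]
opening: 1.002
```

```bash
python3 - <<'E'
from h import *
plan([.452,.2935,.1],-np.pi/2)
E
```

```text
t 15.5 pos [0.5143 0.2189 0.1418] F [-0.3  1.   0.2] open 1.002 q [ 0.22  0.14  1.95 -0.    1.06  1.81]
axes y [-0.0121 -0.9999  0.0022] z [-0.9999  0.0121 -0.0014] x [ 0.0014 -0.0022 -1.    ]
shift units [ 0.832 -1.479  1.266]
rotvec deg (tool) [-0.69 -0.08 -0.12]
shift after [ 0.837 -1.492  1.247]
```

Emit:
{"api": "drive_tool", "payload": {"series": [[[0.1,-0.6,0.5],[-0.5,0,0]],[[0.2,-0.45,0.4],[0,0,0]],[[0.2,-0.15,0.1],[0,0,0]],[[0,0,0],[0,0,0]],[[0,0,0],[0,0,0]]]}}

```text
time: 16.0
eef_pos: [0.4561, 0.2834, 0.1118]
tcp_rot: [-0.705, 0.0, 0.709, -0.003]
contact_force: [-0.5, 0.7, 0.9]
opening: 0.998
```

```bash
python3 - <<'E'
from h import *
plan([.452,.2935,.085],-np.pi/2)
E
```

```text
t 16.0 pos [0.4561 0.2834 0.1118] F [-0.5  0.7  0.9] open 0.998 q [ 0.37  0.14  2.01 -0.    1.    1.94]
axes y [ 0.004  -1.      0.0045] z [-1.     -0.0039  0.0057] x [-0.0057 -0.0045 -1.    ]
shift units [ 0.536 -0.206  0.079]
rotvec deg (tool) [ 0.23  0.33 -0.26]
shift after [ 0.537 -0.203  0.083]
```

Emit:
{"api": "drive_tool", "payload": {"series": [[[0.25,-0.2,0.08],[0.2,0.2,-0.2]],[[0.2,0,0],[0,0,0]],[[0,0,0],[0,0,0]],[[0,0,0],[0,0,0]]]}}

```text
time: 16.4
eef_pos: [0.4549, 0.2916, 0.0874]
tcp_rot: [-0.707, 0.002, 0.707, 0.001]
contact_force: [-0.8, 1.5, -0.3]
opening: 1.0
```

```bash
python3 - <<'E'
from h import *
plan([.452,.2935,.022],-np.pi/2)
c=ctrl.read_camera("side");u,v=pix(c,[.452,.2935,.06]);cv2.imwrite("pics/sm1.png",crop(c,round(u),round(v),45,6))
E
```

```text
t 16.4 pos [0.4549 0.2916 0.0874] F [-0.8  1.5 -0.3] open 1.0 q [ 0.38  0.18  2.02 -0.    0.95  1.96]
axes y [-0.005 -1.     0.001] z [-1.     0.005  0.001] x [-0.001 -0.001 -1.   ]
shift units [ 1.308 -0.039  0.056]
rotvec deg (tool) [-0.28  0.06 -0.06]
shift after [ 1.308 -0.038  0.057]
```

View pics/sm1.png

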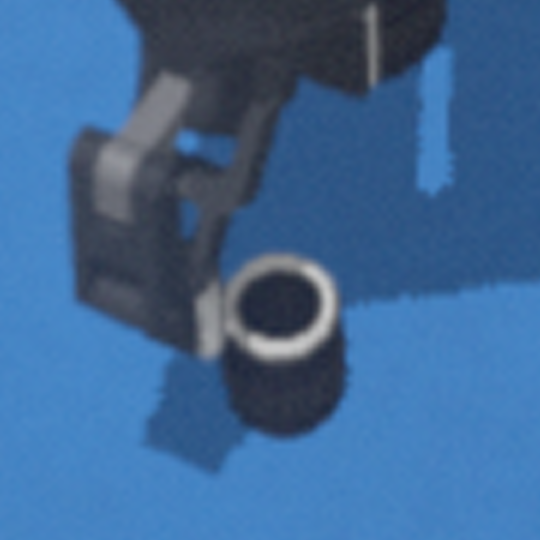

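The small tube's rim is at (285,305), between the jaws. I lower.

Emit:
{"api": "drive_tool", "payload": {"series": [[[0.25,-0.04,0.06],[0,0,0]],[[0.35,0,0],[0,0,0]],[[0.25,0,0],[0,0,0]],[[0.1,0,0],[0,0,0]],[[0,0,0],[0,0,0]]]}}

```text
time: 16.95
eef_pos: [0.4524, 0.2935, 0.0375]
tcp_rot: [0.707, -0.002, -0.707, -0.002]
contact_force: [0.0, 0.1, 0.5]
opening: 1.001
```

```bash
python3 - <<'E'
from h import *
plan([.452,.2935,.024],-np.pi/2)
E
```

```text
t 16.95 pos [0.4524 0.2935 0.0375] F [0.  0.1 0.5] open 1.001 q [ 0.39  0.26  2.03 -0.    0.85  1.97]
axes y [-6.2e-03 -1.0e+00  3.0e-04] z [-1.0e+00  6.2e-03 -7.0e-04] x [ 7.e-04 -3.e-04 -1.e+00]
shift units [ 0.269 -0.     0.008]
rotvec deg (tool) [-0.36 -0.04 -0.02]
shift after [ 0.269 -0.     0.007]
```

Emit:
{"api": "drive_tool", "payload": {"series": [[[0.15,0,0],[0,0,0]],[[0.1,0,0],[0,0,0]],[[0,0,0],[0,0,0]],[[0,0,0],[0,0,0]]]}}

```text
time: 17.35
eef_pos: [0.4531, 0.2939, 0.0248]
tcp_rot: [0.708, -0.002, -0.706, -0.002]
contact_force: [0.1, -0.4, 0.5]
opening: 1.0
```

Emit:
{"api": "drive_tool", "payload": {"series": [[[0,0,0],[0,0,0]],[[0,0,0],[0,0,0]],[[0,0,0],[0,0,0]],[[0,0,0],[0,0,0]],[[0,0,0],[0,0,0]]], "grip": -1, "newtons": 30}}

```text
time: 17.85
eef_pos: [0.4541, 0.2944, 0.0262]
tcp_rot: [0.709, -0.002, -0.705, -0.003]
contact_force: [0.4, -0.2, -1.4]
opening: 0.401
```

Emit:
{"api": "drive_tool", "payload": {"series": [[[0,0,0],[0,0,0]],[[0,0,0],[0,0,0]],[[0,0,0],[0,0,0]],[[0,0,0],[0,0,0]],[[0,0,0],[0,0,0]]]}}

```text
time: 18.35
eef_pos: [0.4539, 0.2943, 0.026]
tcp_rot: [0.709, -0.002, -0.705, -0.003]
contact_force: [0.7, -0.4, -0.3]
opening: 0.395
```

```bash
python3 - <<'E'
from h import *
plan([.6695,-.039,.12],-np.pi/2)
E
```

```text
t 18.35 pos [0.4539 0.2943 0.026 ] F [ 0.7 -0.4 -0.3] open 0.395 q [ 0.39  0.28  2.03 -0.    0.82  1.97]
axes y [-0.0061 -1.     -0.0014] z [-1.      0.0061 -0.0047] x [ 0.0047  0.0013 -1.    ]
shift units [-1.868  6.636 -4.361]
rotvec deg (tool) [-0.35 -0.27  0.08]
shift after [-1.879  6.665 -4.311]
```

Opening 0.395 is about 35 mm, so the small tube is held. It seats at TCP z of about 38 mm. I lift to 0.15 or more to pass over the seated medium tube.

Emit:
{"api": "drive_tool", "payload": {"series": [[[-0.4,0,0],[0,0,0]],[[-0.7,0,0],[0,0,0]],[[-0.7,0,0],[0,0,0]],[[-0.6,0,0],[0,0,0]],[[-0.2,0,0],[0,0,0]]]}}

```text
time: 18.85
eef_pos: [0.4505, 0.2928, 0.1559]
tcp_rot: [-0.705, 0.003, 0.709, 0.001]
contact_force: [0.8, 0.4, -1.5]
opening: 0.4
```

Emit:
{"api": "drive_tool", "payload": {"series": [[[0,0.4,-0.25],[0,0,0]],[[0,0.7,-0.45],[0,0,0]],[[0,0.75,-0.5],[0,0,0]],[[0,0.75,-0.5],[0,0,0]],[[0,0.75,-0.5],[0,0,0]]]}}

```text
time: 19.35
eef_pos: [0.5594, 0.1245, 0.1538]
tcp_rot: [-0.705, -0.001, 0.709, -0.002]
contact_force: [1.5, 1.3, -0.9]
opening: 0.402
```

```bash
python3 - <<'E'
from h import *
plan([.671,-.039,.14],-np.pi/2)
E
```

```text
t 19.35 pos [0.5594 0.1245 0.1538] F [ 1.5  1.3 -0.9] open 0.402 q [0.04 0.16 1.9  0.   1.09 1.61]
axes y [ 4.4e-03 -1.0e+00  2.0e-04] z [-1.     -0.0044  0.0062] x [-6.2e-03 -2.0e-04 -1.0e+00]
shift units [ 0.263  3.28  -2.22 ]
rotvec deg (tool) [ 0.25  0.35 -0.01]
shift after [ 0.276  3.27  -2.232]
```

Emit:
{"api": "drive_tool", "payload": {"series": [[[0,0.75,-0.5],[0.2,0.3,0]],[[0,0.75,-0.5],[0,0,0]],[[0,0.75,-0.5],[0,0,0]],[[0,0.5,-0.3],[0,0,0]],[[0,0.1,-0.1],[0,0,0]]]}}

```text
time: 19.85
eef_pos: [0.6562, -0.0288, 0.145]
tcp_rot: [-0.704, 0.002, 0.71, 0.002]
contact_force: [0.2, -0.1, -0.1]
opening: 0.403
```

```bash
python3 - <<'E'
from h import *
plan([.671,-.039,.1],-np.pi/2)
E
```

```text
t 19.85 pos [ 0.6562 -0.0288  0.145 ] F [ 0.2 -0.1 -0.1] open 0.403 q [-0.2   0.34  1.69 -0.    1.12  1.38]
axes y [-5.1e-03 -1.0e+00 -3.0e-04] z [-0.9999  0.0051  0.0096] x [-9.6e-03  3.0e-04 -1.0e+00]
shift units [ 0.897  0.202 -0.306]
rotvec deg (tool) [-0.29  0.55  0.02]
shift after [ 0.9    0.204 -0.297]
```

Emit:
{"api": "drive_tool", "payload": {"series": [[[0.25,0.18,-0.28],[-0.2,0.4,0]],[[0.3,0,0],[0,0,0]],[[0.2,0,0],[0,0,0]],[[0,0,0],[0,0,0]],[[0,0,0],[0,0,0]]]}}

```text
time: 20.35
eef_pos: [0.6661, -0.0353, 0.0996]
tcp_rot: [-0.703, -0.001, 0.712, 0.002]
contact_force: [-0.8, 0.1, -0.0]
opening: 0.396
```

```bash
python3 - <<'E'
from h import *
plan([.671,-.039,.04],-np.pi/2)
c=ctrl.read_camera("side");cv2.imwrite("pics/s6.png",crop(c,230,185,50,6))
E
```

```text
t 20.35 pos [ 0.6661 -0.0353  0.0996] F [-0.8  0.1 -0. ] open 0.396 q [-0.21  0.42  1.69  0.    1.05  1.37]
axes y [-0.0016 -1.     -0.0039] z [-0.9999  0.0015  0.0129] x [-0.0129  0.004  -0.9999]
shift units [ 1.19   0.079 -0.114]
rotvec deg (tool) [-0.09  0.74  0.23]
shift after [ 1.192  0.074 -0.098]
```

View pics/s6.png

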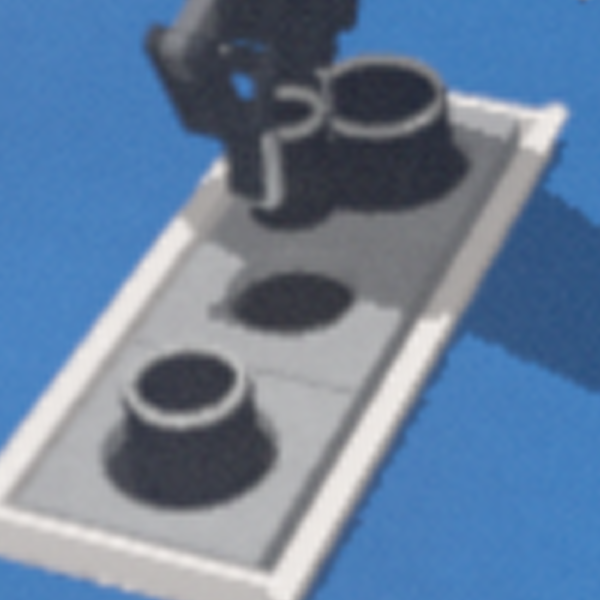

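The small tube's foot at (290,215) hangs above its recess at (290,300), clear of both seated tubes. I correct the tilt and lower.

Emit:
{"api": "drive_tool", "payload": {"series": [[[0.1,0.07,-0.1],[-0.1,0.6,0.2]],[[0.25,0,0],[0,0,0]],[[0.3,0,0],[0,0,0]],[[0.1,0,0],[0,0,0]],[[0,0,0],[0,0,0]]]}}

```text
time: 20.9
eef_pos: [0.6716, -0.0377, 0.0605]
tcp_rot: [0.707, 0.001, -0.707, 0.001]
contact_force: [-0.0, 0.1, -0.1]
opening: 0.405
```

```bash
python3 - <<'E'
from h import *
plan([.671,-.039,.04],-np.pi/2)
E
```

```text
t 20.9 pos [ 0.6716 -0.0377  0.0605] F [-0.   0.1 -0.1] open 0.405 q [-0.21  0.47  1.69 -0.    0.98  1.36]
axes y [ 2.1e-03 -1.0e+00  2.0e-04] z [-1.0e+00 -2.1e-03 -7.0e-04] x [ 7.e-04 -2.e-04 -1.e+00]
shift units [0.41  0.026 0.012]
rotvec deg (tool) [ 0.12 -0.04 -0.01]
shift after [0.41  0.026 0.012]
```

Emit:
{"api": "drive_tool", "payload": {"series": [[[0.18,0.03,0],[0,0,0]],[[0.15,0,0],[0,0,0]],[[0.05,0,0],[0,0,0]],[[0,0,0],[0,0,0]],[[0,0,0],[0,0,0]]]}}

```text
time: 21.4
eef_pos: [0.6716, -0.0396, 0.0394]
tcp_rot: [0.707, 0.001, -0.707, 0.001]
contact_force: [0.2, 0.1, -0.7]
opening: 0.4
```

```bash
python3 - <<'E'
from h import *
plan([.671,-.039,.038],-np.pi/2)
E
```

```text
t 21.4 pos [ 0.6716 -0.0396  0.0394] F [ 0.2  0.1 -0.7] open 0.4 q [-0.21  0.5   1.69  0.    0.95  1.36]
axes y [ 0.0017 -1.      0.    ] z [-1.0e+00 -1.7e-03 -2.0e-04] x [ 2.e-04 -0.e+00 -1.e+00]
shift units [ 0.029 -0.012  0.012]
rotvec deg (tool) [ 0.1  -0.01 -0.  ]
shift after [ 0.029 -0.012  0.012]
```

Emit:
{"api": "drive_tool", "payload": {"series": [[[0.02,0,0],[0,0,0]],[[0,0,0],[0,0,0]]]}}

```text
time: 21.6
eef_pos: [0.6721, -0.0397, 0.0391]
tcp_rot: [0.708, 0.0, -0.707, 0.001]
contact_force: [-0.5, -0.0, -0.3]
opening: 0.402
```

Emit:
{"api": "drive_tool", "payload": {"series": [[[0,0,0],[0,0,0]],[[0,0,0],[0,0,0]],[[0,0,0],[0,0,0]],[[0,0,0],[0,0,0]]], "grip": 0.4}}

```text
time: 22.0
eef_pos: [0.6734, -0.0399, 0.041]
tcp_rot: [0.709, 0.0, -0.705, 0.001]
contact_force: [-0.4, -0.5, -0.3]
opening: 0.705
```

Emit:
{"api": "drive_tool", "payload": {"series": [[[-0.3,0,0],[0,0,0]],[[-0.6,0,0],[0,0,0]],[[-0.7,0,0],[0,0,0]],[[-0.7,0,0],[0,0,0]],[[-0.4,0,0],[0,0,0]]]}}

```text
time: 22.5
eef_pos: [0.6705, -0.0393, 0.1798]
tcp_rot: [-0.706, -0.001, 0.708, -0.0]
contact_force: [0.4, 0.4, 0.8]
opening: 0.7
```

Emit:
{"api": "drive_tool", "payload": {"series": [[[-0.2,0.3,0.4],[0,0,0]],[[-0.2,0.4,0.6],[0,0,0]],[[0,0.5,0.6],[0,0,0]],[[0,0.5,0.6],[0,0,0]],[[0,0.2,0.3],[0,0,0]]]}}

```text
time: 23.0
eef_pos: [0.5477, -0.1368, 0.2148]
tcp_rot: [0.714, 0.0, -0.701, 0.005]
contact_force: [-0.1, -0.5, -0.4]
opening: 0.7
```

```bash
python3 - <<'E'
from h import *
plan([.45,-.35,.25],-np.pi/2)
for n in("top","side"):
    c=ctrl.read_camera(n); cv2.imwrite(f"pics/{n}9.png",cv2.resize(c["img"][:,:,::-1],None,fx=1.5,fy=1.5,interpolation=cv2.INTER_CUBIC))
E
```

```text
t 23.0 pos [ 0.5477 -0.1368  0.2148] F [-0.1 -0.5 -0.4] open 0.7 q [-0.43  0.06  1.89  0.    1.18  1.14]
axes y [ 0.0073 -1.      0.0064] z [-0.9998 -0.0074 -0.0185] x [ 0.0186 -0.0063 -0.9998]
shift units [-0.713  4.255  1.971]
rotvec deg (tool) [ 0.42 -1.06 -0.36]
shift after [-0.704  4.265  1.953]
```

View pics/top9.png

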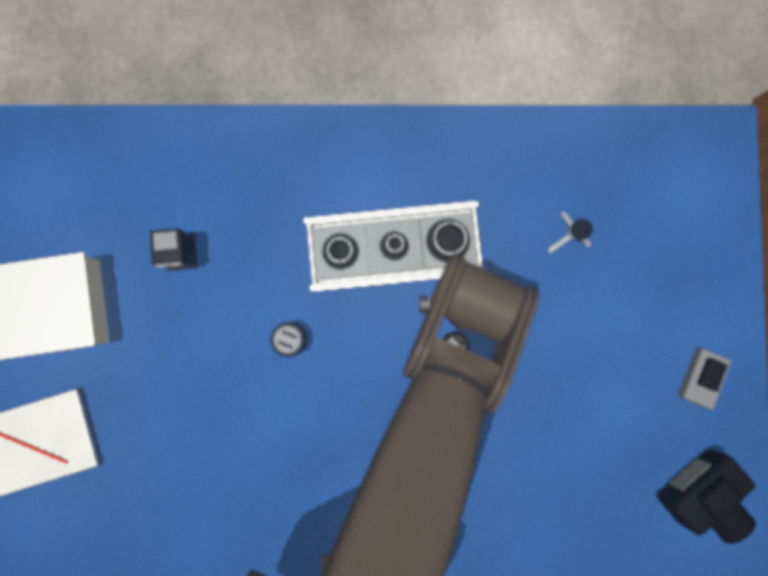

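View pics/side9.png

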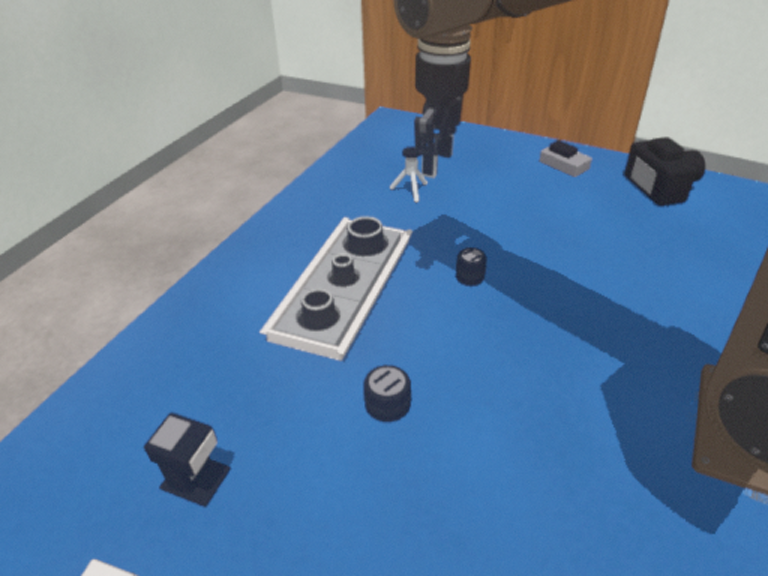

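Top view: rims centred in the recesses at (340,250), (394,245) and (450,239). The lenses, flash unit and tripod are at their first pixel positions. I let the arm settle, then check the seating height against rim circles drawn at z = 60 mm in the side view.

Emit:
{"api": "drive_tool", "payload": {"series": [[[-0.2,0,0],[0,0,0]],[[0,0,0],[0,0,0]],[[0,0,0],[0,0,0]],[[0,0,0],[0,0,0]],[[0,0,0],[0,0,0]]]}}

```text
time: 23.6
eef_pos: [0.5506, -0.1347, 0.2282]
tcp_rot: [0.715, 0.001, -0.699, 0.005]
contact_force: [-0.1, -0.6, -0.3]
opening: 0.698
```

```bash
python3 - <<'E'
from h import *
t=ctrl.read_camera("top");c=ctrl.read_camera("side")
out=[]
for n,(u,v,r) in dict(m=(340,250,.025),s=(394,245,.018),l=(450,239.5,.032)).items():
    X=hit(t,u/1.5,v/1.5,.06);print(n,X.round(4))
    p=pix(c,[*X,.05]).round();im=crop(c,*p,22,6);circ(c,im,*p,22,6,X,.06,r,(0,0,255));out.append(im)
cv2.imwrite("pics/fin.png",np.hstack(out))
print(ctrl.get_state()["dq"].round(3))
E
```

```text
m [0.6561 0.0605]
s [ 0.6653 -0.0381]
l [ 0.6755 -0.1405]
[-0.006  0.     0.007 -0.002  0.     0.001]
```

View pics/fin.png

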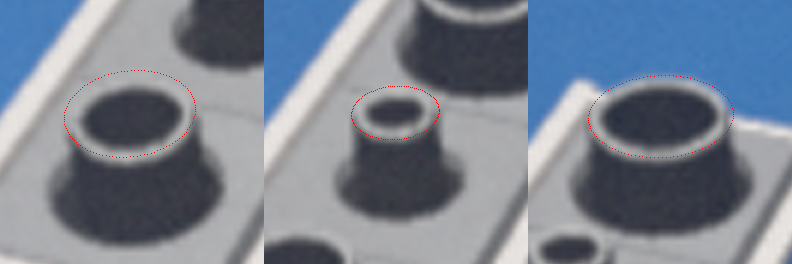

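The rims match the circles at z = 60 mm within about 1 px, and all three tubes are level and down. I hand in.

```bash
python3 -c "
from plant import ctrl
print(ctrl.sign_off())"
```

```text
the job is handed in; nothing more can be done
None
```

All three open tubes are in the white tray, each in the recess of its own size. I placed them large, then medium, then small, and handed the job in at about 24 s of robot time.

- **Seating:** in the last pictures all three stand upright and well inside their recesses. Their rims match circles drawn at the seated height (60 mm) to about 1 px; the medium circle lay slightly high, within calibration error.
- **Left alone:** both capped lenses, the flash unit and the tripod appear at the same pixels as in the first picture.
- **Forces:** every wrist reading I took was only a few N.
- **One deviation:** on the first descent over the large tube the tool drifted about 10 mm sideways and 1.5° off vertical. I corrected this before closing the jaws, and the tube had not visibly moved.

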